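# Shim the rocking block heater

## Task

The block heater rocks because the rubber foot under its front left corner is worn short. Push the tapered shim, thin end first, under that foot until the heater no longer rocks but is not jacked up, without picking anything up and without shoving the heater or the other things about. Then test it: press straight down on top of the heater directly above that foot with a steady 10 N or so, and finish while still pressing there, with the corner firm on the shim and not giving way.

Things in the scene. Friction and masses are not known exactly. Their poses are not given: they have to be found in the camera images.
- heater: white block heater, shell 190 (x) x 150 (y) mm, 2.6 kg, on four grey feet 18 mm across, 14 mm high, centres at x = +-75, y = +-58 mm; origin on the bench below its middle, x to its rear, y to its left. Flat shell top 66 mm up; a metal tube block with capped tubes, 85 mm high, covers it from x = -2 mm to the rear. Level on three feet
- worn_foot (a point): straight below the centre of the worn front left foot (heater x = -75, y = +58 mm), at bench level while the heater stands level. The foot's lower end hangs 5 to 9 mm above the bench (not told): 3 N on that corner tips it down until the foot meets the bench; let go, it comes back. The heater sits heavier at its rear
- corner_top (a point): point on the heater's flat top straight above the worn foot, 66 mm above the bench while level: the place to press. It drops when the corner gives and rises when the corner is jacked up
- wedge: slick grey shim, 110 mm long (x), 44 wide (y), flat below, rising evenly from 1.5 mm at the thin end (+x) to 15 mm at the upright butt (-x); 70 g; origin in the middle of its underside. It lies off the corner pointing from there across to the opposite foot, tip 20 to 45 mm short of the worn foot's centre, up to 11 mm off line, 0.1 rad askew
- wedge_butt (a point): middle of the shim's upright butt face, 7.5 mm above the bench: where to push. The push needed is under 1 N on the bench and rises past 4 N once the slope meets the foot
- wedge_tip (a point): middle of the shim's thin edge, on the bench
- tube_rack: pale blue rack with capped tubes, 70x200x106 (mm); bystander, origin under its middle
- timer: lab timer lying flat, 70x62x20 (mm); bystander, origin under its middle
- petri: clear petri dish, 68 across, 14 high (mm); bystander, origin under its middle
- tip_box: yellow pipette tip box with pale lid, 83x121x72 (mm); bystander, origin under its middle
- tape: roll of label tape lying flat, 68 across, 19 high (mm); bystander, origin under its middle
- beaker: small glass beaker, 58 across, 60 high (mm); bystander, origin under its middle
- forceps: steel forceps lying flat, 15x120x5 (mm); bystander, origin under its middle
There are look-alikes about, which are no part of the job. Of the things shaped like the heater, the white one is meant.

How it is judged (in metres and radians):
On the way:
1. the shim's slope is under the worn foot (x of worn_foot in the frame of wedge between -0.045 and 0.045 m and y of worn_foot in the frame of wedge between -0.022 and 0.022 m), for 0.2 s.
At the end, for the whole second after the job is handed in: Worn foot over the shim (within 22 mm of its centre line, over 10 mm from its ends); fingers press 3 to 30 N within 35 mm of the point above that foot; the shim then carries over 2.5 N, the corner is under 1.5 mm below and 3 mm above level, the heater within 20 mm of its place; all at rest (all of step 1 and contact force between the fingers and heater between 3 and 30 N and horizontal distance between the grasp point and corner_top below 0.035 m and contact force between wedge and heater above 2.5 N and height (world z) of corner_top between 0.0645 and 0.069 m and distance of heater from where it was at the start of the episode below 0.02 m and linear speed of each of heater, wedge below 0.01 m/s); the arm keeps its last pose, push and grip.
It fails at once if the shim is lifted or tipped up off the bench (height (world z) of wedge above 0.012 m or angle between wedge's own z axis and vertical above 0.25 rad).
It fails at once if the heater is lifted or tipped over (height (world z) of heater above 0.015 m or angle between heater's own z axis and vertical above 0.2 rad).
It fails at once if the heater is shoved more than 25 mm out of its place (distance of heater from where it was at the start of the episode above 0.025 m).
It fails at once if the heater is struck or leaned on with more than 45 N (contact force between the fingers and heater above 45 N).
It fails at once if one of the other things is moved by more than 30 mm (distance of any of tube_rack, timer, petri, tip_box, tape, beaker, forceps from where it was at the start of the episode above 0.03 m).
It also fails if it takes over 54 s, if anything falls off the work surface, if the arm or the gripper's body presses on something with over 40 N, if the wrist force passes 120 N, or if a joint passes its speed limit or range.

## Robot

A 7-joint arm with a two-finger parallel gripper is mounted at the origin on a cart in front of the work surface, level with it; the furniture and walls round the work are solid. World frame = base frame: x ahead of the robot, y to its left, z up, the work surface at z = 0. Lengths are in mm, angles in rad, forces in N, time in s.
With the tool pointing down it reaches from about 350 to 900 mm from the base axis. Payload 7.2 kg.
Tool frame: the origin (TCP) lies midway between the tips of the shut fingers; the grasp point (between the pads) lies 19 mm behind it; z points along the fingers, y is the line along which they close (so a half turn about z gives the same grasp; the last joint's range is limited). The gripper opens to 88 mm and grips with 3 to 60 N. Pads are 20 mm wide; open, the fingers measure 115 mm over their backs; the gripper's body (75 mm by 178 mm) begins 61 mm behind the grasp point.
Start: joints at [1.24, 0.411, -0.013, 1.596, 0.006, 1.134, -0.082], TCP at [162.354, -603.548, 222.653] pointing down, gripper open.
Joint ranges: [-2.95, 2.95], [-0.29, 1.99], [-1.47, 1.44], [0.14, 2.54], [-1.03, 4.17], [0.13, 1.85], [-2.86, 2.86]. Speed limits (rad/s): [2.39, 2.39, 3.01, 3.01, 3.14, 3.14, 3.14].

## Interface

Orientations are given as a rotation vector (axis times angle).
In Python, from plant import get_state, viewer, robot gives the robot as it stands.
- The arm moves only by the shell command python3 -m inch 'ROWS'. ROWS is text: rows parted by semicolons, each of 7 numbers parted by spaces: the opening, from -1 (shut) to 1 (fully open), then the shift along the tool's x, y, z in cm, then the turn, a rotation vector about the tool's x, y, z in rad. In form: jaw dx dy dz rx ry rz; .... A call has exactly 10 rows; each row shifts and turns the commanded pose from where the row before left it, along the tool's axes as they then stand; what a row does not reach is not made up. A row lasts 1/12 s, in which the tool goes at most 41.7 mm and 7.16 degrees, less where a joint would pass 70% of its speed; a pose out of reach is approached as far as the arm can. A call with a gripper value outside its range is refused whole. The fingers move at their own pace and stop on an object; the grip force is fixed at half the most. Time passes only in rows, so rows that do not move let the fingers close, or fill a call up. It gives the time, the measured TCP pose, the force, the opening and the grip force at its end, in the units of the state.
- get_state(): the state, without advancing time (a new reading comes with each control period).
- viewer.grab_frame(name): name is "scene" or "top"; returns a dict with "frame" (384x512x3 uint8, red, green, blue), "intrinsics" (3x3 intrinsics, pixels), "extrinsics" (4x4, takes a point from camera to world coordinates). Camera axes: x right, y up, looking along -z (the intrinsics and any distortion apply to the point x, -y, -z); pixel columns grow to the right and rows downward; lengths in mm; the calibration is good to about 2 mm. A picture is of the moment at which its call begins. There is no depth.
- robot.finish_job(): hands the job in; it is judged then, once.
The state is a dict: "clock": time; "joint_positions": joint angles; "joint_vel": joint speeds; "joint_torque": joint torques, N m; "position": TCP position; "eef_rot": TCP orientation; "wrist_force": force on the tool from outside, world axes, zero at the start; "ft_torque": the same for the moment, N m; "opening": finger opening in mm; "finger_force": force on a finger pad.
Only numpy, scipy, OpenCV 4.12 (cv2) and the standard library are available. Lean on these libraries where they do the work, as an engineer would, in place of code of your own. Each camera call takes 0.05 s, during which the arm holds its last target. There are 200 camera calls.

## Working session

There is one attempt and no reset: what is moved stays moved. The work goes in short steps, Python scripts to look and compute and a shell command to move; the robot and the scene stay as the last step left them, time stands still between calls to the robot, and variables do not carry over. Pictures are saved under pics/ and viewed, at most 10 in all, crops included, and the job is handed in when it is done.

```bash
mkdir -p pics; ls; python3 - <<'E'
from plant import get_state, viewer, robot
import cv2,numpy as np
for n in("scene","top"):
    f=viewer.grab_frame(n); cv2.imwrite(f"pics/{n}0.png",f["frame"][:,:,::-1]); np.savez(f"{n}0.npz",**f)
    print(n,f["intrinsics"],f["extrinsics"],f.keys())
s=get_state();print(s["clock"],s["position"],s["eef_rot"],s["opening"],s["wrist_force"])
E
```

```text
pics
scene [[436.69019212   0.         256.82088455]
 [  0.         436.69019212 188.64584219]
 [  0.           0.           1.        ]] [[ 9.60278329e-01 -2.29402190e-01  1.58871541e-01  8.79429506e+02]
 [ 2.78761715e-01  7.63045923e-01 -5.83140485e-01 -1.19284895e+03]
 [ 1.25474223e-02  6.04264474e-01  7.96685012e-01  1.63811485e+03]
 [ 0.00000000e+00  0.00000000e+00  0.00000000e+00  1.00000000e+00]] dict_keys(['frame', 'intrinsics', 'extrinsics'])
top [[417.85217035   0.         256.41556751]
 [  0.         417.85217035 191.44514888]
 [  0.           0.           1.        ]] [[ 6.40891015e-03  9.97572617e-01 -6.93383020e-02  4.51022654e+02]
 [-9.99969708e-01  6.08715537e-03 -4.85065970e-03 -2.44282505e+01]
 [-4.41681227e-03  6.93672891e-02  9.97581411e-01  1.61614133e+03]
 [ 0.00000000e+00  0.00000000e+00  0.00000000e+00  1.00000000e+00]] dict_keys(['frame', 'intrinsics', 'extrinsics'])
0.1 [ 162.21849476 -603.12304743  221.91180496] [-3.11313600e+00 -4.11481372e-01  4.45691299e-04] 87.67600389440749 [ 0.7362504   0.21964971 -0.10817014]
```

View pics/top0.png

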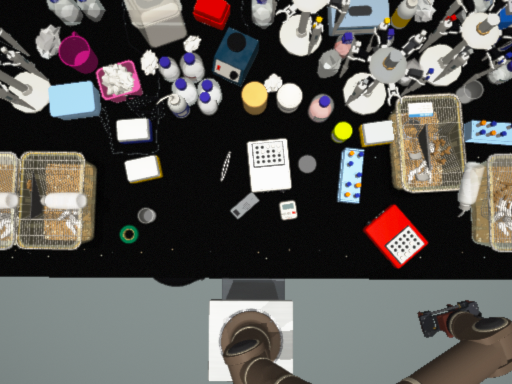

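View pics/scene0.png

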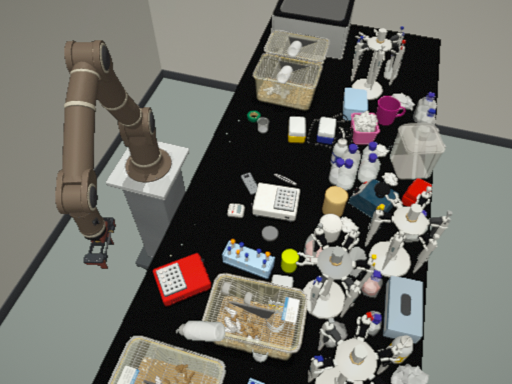

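The white heater is at top-view (268,165). Its red look-alike is at (395,236), so the white one is meant. The grey shim is at (245,206), off the heater's front-left corner, with the timer at (288,210). I'll enlarge that area to confirm.

```bash
python3 - <<'E'
import cv2,numpy as np
a=cv2.imread("pics/top0.png")[130:225,215:310]; b=cv2.imread("pics/scene0.png")[160:225,220:310]
a=cv2.resize(a,None,fx=6,fy=6,interpolation=cv2.INTER_CUBIC)[:570,:400]
b=cv2.resize(b,None,fx=4.4,fy=4.4,interpolation=cv2.INTER_CUBIC)
c=np.zeros((570,800,3),np.uint8); c[:a.shape[0],:400]=a; c[:b.shape[0],400:400+b.shape[1]]=b[:, :400]
cv2.imwrite("pics/crop0.png",c)
E
```

```text
(no output)
```

View pics/crop0.png

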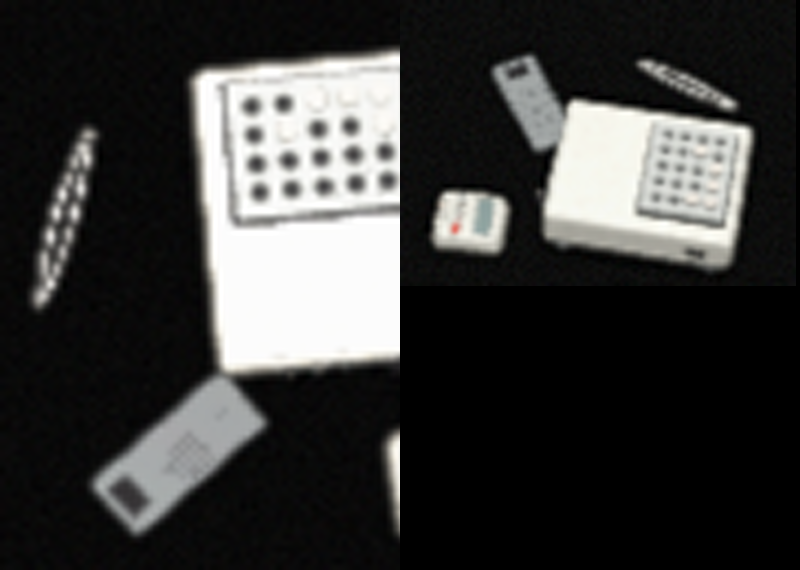

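The crop shows the white heater with its front-left corner at crop (222,372) and the shim's tip edge at about (245,398). The butt, with the dark patch, is at (115,510). Next I'll measure both.

```bash
cat > h.py <<'E'
import cv2,numpy as np
def ray(f,uv,z):
    K,E=f["intrinsics"],f["extrinsics"]; uv=np.atleast_2d(uv).astype(float)
    d=np.c_[(uv[:,0]-K[0,2])/K[0,0],-(uv[:,1]-K[1,2])/K[1,1],-np.ones(len(uv))]@E[:3,:3].T
    o=E[:3,3]; return (o+d*((np.asarray(z)-o[2])/d[:,2])[:,None])[:,:2]
def proj(f,P):
    K,E=f["intrinsics"],f["extrinsics"]; c=(np.atleast_2d(P)-E[:3,3])@E[:3,:3]
    return np.c_[K[0,0]*c[:,0]/-c[:,2]+K[0,2],-K[1,1]*c[:,1]/-c[:,2]+K[1,2]]
def blob(f,lo,hi,at):
    m=cv2.inRange(f["frame"],lo,hi); m=cv2.morphologyEx(m,cv2.MORPH_CLOSE,np.ones((3,3)))
    cs,_=cv2.findContours(m,cv2.RETR_EXTERNAL,cv2.CHAIN_APPROX_NONE)
    c=[c for c in cs if cv2.pointPolygonTest(c,at,False)>=0]
    return c[0] if c else None
E
python3 - <<'E'
from h import *
T=np.load("top0.npz");T=dict(T);S=dict(np.load("scene0.npz"))
print(T["frame"][206,242],S["frame"][182,248])
def heater(f,at):
    c=blob(f,(140,140,140),(255,255,255),at); return cv2.boxPoints(cv2.minAreaRect(c)), cv2.contourArea(c)
q,a=heater(T,(268,182));print("heater px",q.round(1),a); w=ray(T,q,[66]*4);print(w.round(1), np.linalg.norm(np.diff(w,axis=0),axis=1))
for f,at,n in((T,(242,206),"T"),(S,(248,182),"S")):
    c=blob(f,(60,60,60),(190,190,190),at)
    if c is None: print(n,"none");continue
    r=cv2.minAreaRect(c);q=cv2.boxPoints(r);w=ray(f,q,[5]*4);print(n,cv2.contourArea(c),r,w.round(1),np.linalg.norm(np.diff(w,axis=0),axis=1))
E
```

```text
[166 169 170] [160 164 163]
heater px [[229.7 215.3]
 [250.  130.6]
 [300.6 142.7]
 [280.4 227.4]] 2178.5
[[ 469.7   81.4]
 [ 787.6    8.9]
 [ 742.8 -181.2]
 [ 426.3 -106.2]] [326.12326718 195.26965211 325.28848312]
T 2400.0 ((265.3529357910156, 179.08824157714844), (53.600372314453125, 89.25309753417969), 14.03624439239502) [[ 468.    90.2]
 [ 806.2    9.3]
 [ 756.  -193.6]
 [ 419.5 -110.1]] [347.68811989 209.05246126 346.74008037]
S 1692.0 ((268.625244140625, 194.42343139648438), (60.73125076293945, 44.648773193359375), 9.162347793579102) [[ 496.2 -150.6]
 [ 449.6  105.9]
 [ 742.9  131.2]
 [ 767.4 -123.6]] [260.69783953 294.36203359 255.97859103]
```

```bash
cat >> h.py <<'E'
def comp(m,at):
    m=cv2.morphologyEx(m,cv2.MORPH_OPEN,np.ones((3,3)))
    cs,_=cv2.findContours(m,cv2.RETR_EXTERNAL,cv2.CHAIN_APPROX_NONE)
    return min(cs,key=lambda c:-cv2.pointPolygonTest(c,at,True))
def heat(f,at): return comp(cv2.inRange(f["frame"],(205,)*3,(255,)*3),at)
def shim(f,at,hc):
    m=cv2.inRange(f["frame"],(90,)*3,(195,)*3); cv2.drawContours(m,[hc],-1,0,-1); cv2.drawContours(m,[hc],-1,0,2)
    m=cv2.morphologyEx(m,cv2.MORPH_CLOSE,np.ones((5,5)))
    return comp(m,at)
E
python3 - <<'E'
from h import *
T=dict(np.load("top0.npz"));S=dict(np.load("scene0.npz"))
for f,n,ha,sa in((T,"T",(268,182),(242,207)),(S,"S",(262,205),(249,183))):
    h=heat(f,ha); e=cv2.approxPolyDP(h,4,True)[:,0]; print(n,"heater",cv2.contourArea(h),e.tolist(),ray(f,e,[66]*len(e)).round().tolist())
    r=cv2.minAreaRect(h); w=ray(f,cv2.boxPoints(r),[66]*4); print(w.round(1).tolist(),np.linalg.norm(np.diff(w,axis=0),axis=1).round(1))
    c=shim(f,sa,h); r=cv2.minAreaRect(c);q=cv2.boxPoints(r); w=ray(f,q,[6]*4)
    print("shim",cv2.contourArea(c),q.round(1).tolist(),w.round(1).tolist(),np.linalg.norm(np.diff(w,axis=0),axis=1).round(1))
E
```

```text
T heater 990.0 [[285, 139], [282, 166], [254, 168], [248, 143], [252, 190], [290, 187]] [[757.0, -123.0], [655.0, -112.0], [646.0, -7.0], [741.0, 16.0], [564.0, -0.0], [576.0, -142.0]]
[[743.4, 19.2], [757.7, -127.2], [573.9, -144.0], [559.8, 1.2]] [147.  184.5 145.8]
shim 313.0 [[229.39999389648438, 210.10000610351562], [251.8000030517578, 190.6999969482422], [259.70001220703125, 199.6999969482422], [237.1999969482422, 219.1999969482422]] [[490.1, 87.1], [565.8, 1.1], [531.1, -29.3], [455.7, 56.6]] [114.6  46.1 114.4]
S heater 509.0 [[259, 184], [253, 208], [294, 214], [273, 209], [276, 186]] [[568.0, -14.0], [580.0, -149.0], [759.0, -128.0], [665.0, -129.0], [645.0, -3.0]]
[[578.5, -151.6], [556.4, -7.1], [745.7, 8.7], [759.3, -135.0]] [146.2 190.  144.4]
shim 166.5 [[240.3000030517578, 176.0], [249.10000610351562, 170.89999389648438], [259.6000061035156, 189.39999389648438], [250.8000030517578, 194.39999389648438]] [[456.8, 52.1], [488.2, 94.3], [567.7, 1.6], [536.5, -38.5]] [ 52.6 122.1  50.8]
```

Shim: butt about (473,72), tip about (548,-14), heading about -0.85 rad. Heater: about (659,-64), yaw 0.09, which puts the worn foot near (579,-13). The foot lies about 23 mm left of the shim's line. Plan: nudge the tip end sideways with shut fingers, then push on the butt.

```bash
python3 -m inch '-1 2.7 -2.7 0 0 0 0;-1 2.7 -2.7 0 0 0 0;-1 2.7 -2.7 0 0 0 0;-1 2.7 -2.7 0 0 0 0;-1 2.7 -2.7 0 0 0 0;-1 2.7 -2.7 0 0 0 0;-1 2.7 -2.7 0 0 0 0;-1 2.7 -2.7 0 0 0 0;-1 2.7 -2.7 0 0 0 0;-1 2.7 -2.7 0 0 0 0'
python3 -m inch '-1 2.7 -2.7 0 0 0 0;-1 2.7 -2.7 0 0 0 0;-1 2.7 -2.7 0 0 0 0;-1 2.7 -2.7 0 0 0 0;-1 2.7 -2.7 0 0 0 0;-1 2.7 -2.7 0 0 0 0;-1 0 0 0 0 0 0.12;-1 0 0 0 0 0 0.12;-1 0 0 0 0 0 0.12;-1 0 0 0 0 0 0.12'
```

```text
clock: 0.93
position: [353.2, -270.9, 222.6]
eef_rot: [3.114, 0.412, -0.0]
wrist_force: [0.2, 0.4, -0.2]
opening: 24.7
finger_force: 0.0
clock: 1.77
position: [467.1, -73.8, 222.2]
eef_rot: [-3.122, 0.349, 0.001]
wrist_force: [0.3, -0.1, 0.2]
opening: 0.4
finger_force: 0.0
```

```bash
python3 -m inch '-1 0 0 0 0 0 0.12;-1 0 0 0 0 0 0.12;-1 0 0 0 0 0 0.12;-1 0 0 0 0 0 0.12;-1 -0.3 -1.3 2 0 0 0;-1 -0.3 -1.3 3 0 0 0;-1 -0.3 -1.3 3 0 0 0;-1 -0.3 -1.3 3 0 0 0;-1 0 0 3 0 0 0;-1 0 0 3 0 0 0'
python3 - <<'E'
from h import *
from plant import get_state, viewer
for n in("scene","top"):
    f=viewer.grab_frame(n); np.savez(n+"1.npz",**f); g=f["frame"][:,:,::-1]
    p=proj(f,[[520,0,30]])[0].astype(int); c=g[p[1]-38:p[1]+38,p[0]-50:p[0]+50]
    cv2.imwrite(f"{n}c.png",cv2.resize(c,None,fx=4,fy=4,interpolation=cv2.INTER_CUBIC)); print(n,p)
cv2.imwrite("pics/c1.png",np.hstack([cv2.imread("topc.png"),cv2.imread("scenec.png")]))
E
```

```text
clock: 2.6
position: [491.5, -25.6, 51.2]
eef_rot: [-2.953, 1.071, 0.0]
wrist_force: [0.2, 0.4, -0.4]
opening: 0.7
finger_force: 0.0
scene [249 184]
top [251 202]
```

View pics/c1.png

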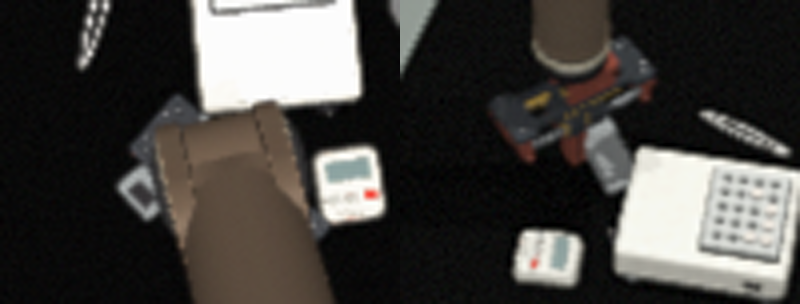

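The view shows the shut fingers at (575,150) in the right panel, beside the shim on its near side and clear of the heater and timer. Next: descend and nudge.

```bash
python3 -m inch '-1 0 0 1.5 0 0 0;-1 0 0 1.5 0 0 0;-1 0 0 1.2 0 0 0;-1 0 0 0.6 0 0 0;-1 0 -0.3 0 0 0 0;-1 0 -0.4 0 0 0 0;-1 0 -0.4 0 0 0 0;-1 0 -0.4 0 0 0 0;-1 0 -0.3 0 0 0 0;-1 0 -0.2 0 0 0 0'
python3 -m inch '-1 0 -0.2 0 0 0 0;-1 0 -0.2 0 0 0 0;-1 0 -0.2 0 0 0 0;-1 0 -0.2 0 0 0 0;-1 0 -0.2 0 0 0 0;-1 0 0 0 0 0 0;-1 0 1 0 0 0 0;-1 0 1 0 0 0 0;-1 -2 1 0 0 0 0;-1 -4 0 0 0 0 0'
```

```text
clock: 3.53
position: [505.1, -10.7, 5.2]
eef_rot: [-2.952, 1.072, -0.002]
wrist_force: [0.1, -0.6, -0.4]
opening: 0.3
finger_force: 0.0
clock: 4.37
position: [445.9, 7.4, 4.5]
eef_rot: [2.947, -1.084, 0.003]
wrist_force: [0.9, 0.8, 0.8]
opening: 0.3
finger_force: 0.0
```

```bash
python3 -m inch '-1 -2 0 -2 0 0 0;-1 -3 0 -3 0 0 0;-1 -3 0 -3 0 0 0;-1 -3 0 -3 0 0 0;-1 -3 0 -3 0 0 0;-1 -3 0 -3 0 0 0;-1 0 -3 0 0 0 0;-1 0 -3 0 0 0 0;-1 0 0 0 0 0 0;-1 0 0 0 0 0 0'
cat > m.py <<'E'
from h import *
from plant import viewer
import sys
def meas(k,ha=(268,182),save=True):
    ims=[]
    for n in("top","scene"):
        f=viewer.grab_frame(n); np.savez(n+k+".npz",**f); g=f["frame"][:,:,::-1]
        h=heat(f,ha if n=="top" else (262,205)); w=ray(f,cv2.boxPoints(cv2.minAreaRect(h)),[66]*4); print(n,"heater",w.mean(0).round(1))
        try:
            p=proj(f,[[517,30,8]])[0]; c=shim(f,tuple(map(float,p)),h); q=cv2.boxPoints(cv2.minAreaRect(c)); w=ray(f,q,[6]*4)
            print(n,"shim",cv2.contourArea(c),w.round(1).tolist(),np.linalg.norm(np.diff(w,axis=0),axis=1).round(1))
        except Exception as e: print(e)
        p=proj(f,[[520,0,30]])[0].astype(int)
        ims.append(cv2.resize(g[p[1]-38:p[1]+38,p[0]-50:p[0]+50],None,fx=4,fy=4,interpolation=cv2.INTER_CUBIC))
    cv2.imwrite(f"pics/c{k}.png",np.hstack(ims))
if __name__=="__main__": meas(sys.argv[1])
E
python3 m.py 2
```

```text
clock: 5.2
position: [346.4, 154.8, 172.0]
eef_rot: [-2.953, 1.07, 0.002]
wrist_force: [-0.4, -0.3, -0.2]
opening: 0.6
finger_force: 0.0
top heater [658.7 -62.7]
top shim 313.0 [[487.8, 91.0], [574.1, 10.9], [542.9, -22.5], [456.9, 57.6]] [117.7  45.6 117.5]
scene heater [660.  -71.3]
scene shim 150.5 [[458.6, 56.5], [484.5, 97.3], [570.1, 8.7], [544.3, -30.0]] [ 48.3 123.2  46.5]
```

View pics/c2.png

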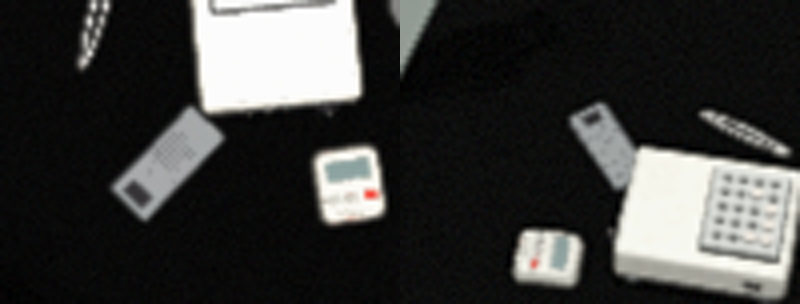

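The shim now heads -0.75 rad with its butt at (472,74). The foot is 4-9 mm left of its line, which is good. Next: go behind the butt with the fingers slightly open so both contact it, then push.

```bash
python3 -m inch '-0.64 3.2 -0.47 0 0 0 0;-0.64 3.2 -0.47 0 0 0 0;-0.64 3.2 -0.47 0 0 0 0;-0.64 3 -0.47 0 0 0 0;-0.64 0 0 3.4 0 0 0;-0.64 0 0 3.4 0 0 0;-0.64 0 0 3.4 0 0 0;-0.64 0 0 3 0 0 0;-0.64 0 0 2.4 0 0 0;-0.64 0 0 1.1 0 0 0'
python3 -m inch '-0.64 0 0 0 0 0 0;-0.64 0.3 0 0 0 0 0;-0.64 0.3 0 0 0 0 0;-0.64 0.3 0 0 0 0 0;-0.64 0.3 0 0 0 0 0;-0.64 0.3 0 0 0 0 0;-0.64 0.3 0 0 0 0 0;-0.64 0.3 0 0 0 0 0;-0.64 0.3 0 0 0 0 0;-0.64 0.3 0 0 0 0 0'
```

```text
clock: 6.13
position: [452.5, 85.9, 1.2]
eef_rot: [2.949, -1.078, -0.012]
wrist_force: [0.5, -0.3, 0.2]
opening: 15.9
finger_force: 0.0
clock: 6.97
position: [476.5, 71.1, 4.9]
eef_rot: [-2.951, 1.072, 0.002]
wrist_force: [0.1, 1.0, 0.1]
opening: 15.7
finger_force: 0.2
```

```bash
python3 -m inch '-0.64 0.3 0 0 0 0 0;-0.64 0.3 0 0 0 0 0;-0.64 0.3 0 0 0 0 0;-0.64 0.2 0 0 0 0 0;-0.64 0.2 0 0 0 0 0;-0.64 0.2 0 0 0 0 0;-0.64 0.2 0 0 0 0 0;-0.64 0.2 0 0 0 0 0;-0.64 0.2 0 0 0 0 0;-0.64 0.2 0 0 0 0 0'
python3 m.py 3
```

```text
clock: 7.8
position: [494.1, 56.3, 4.8]
eef_rot: [-2.951, 1.073, 0.002]
wrist_force: [0.2, 0.5, 0.4]
opening: 16.1
finger_force: 0.1
top heater [658.7 -62.7]
top shim 144.5 [[527.3, 63.8], [590.3, 15.2], [557.9, -26.5], [495.0, 22.2]] [79.6 52.8 79.5]
scene heater [659.5 -71.1]
scene shim 56.0 [[503.9, 40.7], [540.4, 51.7], [558.6, -11.2], [522.8, -22.0]] [38.1 65.5 37.4]
```

View pics/c3.png

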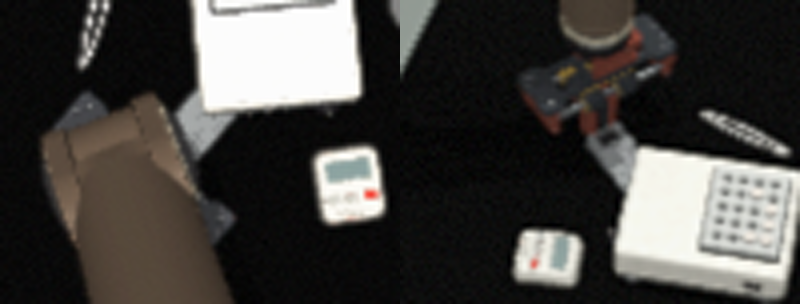

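The fingers push the butt at right-panel (610,135), and the shim enters squarely under the corner. I'll keep pushing and watch the force.

```bash
python3 -m inch '-0.64 0.2 0 0 0 0 0;-0.64 0.2 0 0 0 0 0;-0.64 0.2 0 0 0 0 0;-0.64 0.2 0 0 0 0 0;-0.64 0.15 0 0 0 0 0;-0.64 0.15 0 0 0 0 0;-0.64 0.15 0 0 0 0 0;-0.64 0.15 0 0 0 0 0;-0.64 0.1 0 0 0 0 0;-0.64 0.1 0 0 0 0 0'
```

```text
clock: 8.73
position: [506.3, 46.1, 4.8]
eef_rot: [-2.951, 1.073, 0.002]
wrist_force: [-1.2, 0.7, 0.0]
opening: 15.6
finger_force: 0.2
```

```bash
for i in 1; do python3 -m inch '-0.64 0.1 0 0 0 0 0;-0.64 0.1 0 0 0 0 0;-0.64 0.1 0 0 0 0 0;-0.64 0.1 0 0 0 0 0;-0.64 0.1 0 0 0 0 0;-0.64 0.05 0 0 0 0 0;-0.64 0.05 0 0 0 0 0;-0.64 0 0 0 0 0 0;-0.64 0 0 0 0 0 0;-0.64 0 0 0 0 0 0'; done
```

```text
clock: 9.57
position: [510.8, 42.3, 4.8]
eef_rot: [-2.951, 1.073, 0.002]
wrist_force: [-0.1, -0.3, -0.3]
opening: 16.0
finger_force: 0.0
```

```bash
python3 -m inch '-0.64 0.1 0 0 0 0 0;-0.64 0.1 0 0 0 0 0;-0.64 0.1 0 0 0 0 0;-0.64 0.1 0 0 0 0 0;-0.64 0.1 0 0 0 0 0;-0.64 0.1 0 0 0 0 0;-0.64 0.1 0 0 0 0 0;-0.64 0.1 0 0 0 0 0;-0.64 0.1 0 0 0 0 0;-0.64 0.1 0 0 0 0 0'
```

```text
clock: 10.4
position: [514.6, 38.9, 4.3]
eef_rot: [-2.953, 1.069, 0.013]
wrist_force: [-13.9, 10.3, 9.6]
opening: 15.7
finger_force: 8.4
```

```bash
python3 m.py 4; python3 -c "
from plant import get_state as g
s=g();print(s['clock'],s['position'],s['wrist_force'])"
```

```text
top heater [658.2 -62.5]
top shim 17.5 [[560.7, 0.4], [560.8, -22.7], [549.2, -22.8], [549.1, 0.4]] [23.2 11.6 23.2]
scene heater [660.8 -71.7]
scene shim 14.0 [[527.8, 10.3], [545.9, 15.7], [552.5, -7.0], [534.6, -12.3]] [18.9 23.6 18.7]
10.5 [514.59611778  38.90493172   4.34383048] [-12.56884852  10.00568017   9.1266119 ]
```

View pics/c4.png

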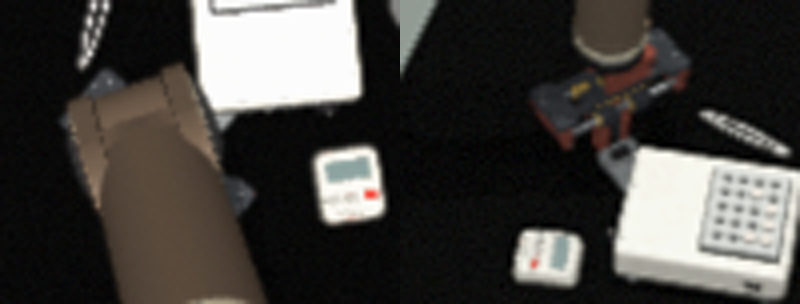

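The heater hasn't moved and the foot is firmly on the slope, with about 16 N of push and under 5 mm of travel since contact. Next: back off, rise, and go above the corner.

```bash
python3 -m inch '-0.64 -0.5 0 0 0 0 0;-0.64 -1 0 0 0 0 0;-0.64 -1.5 0 0 0 0 0;-0.64 0 0 -2 0 0 0;-0.64 0 0 -3 0 0 0;-0.64 0 0 -3 0 0 0;-0.64 0 0 -3 0 0 0;-1 0 0 -1 0 0 0;-1 0 0 0 0 0 0;-1 0 0 0 0 0 0'
python3 - <<'E'
from h import *
from plant import viewer,get_state
import m
m.meas("5"); print(get_state()["wrist_force"])
E
```

```text
clock: 11.33
position: [495.3, 55.1, 124.6]
eef_rot: [-2.951, 1.073, 0.001]
wrist_force: [-0.3, -0.4, -1.2]
opening: 1.1
finger_force: 0.0
top heater [658.1 -62.3]
top shim 176.0 [[501.7, 74.9], [588.5, 28.2], [559.0, -26.0], [472.4, 20.8]] [98.6 61.7 98.5]
scene heater [660.8 -71.7]
scene shim 43.5 [[510.2, 36.3], [542.1, 45.9], [557.0, -5.6], [525.6, -15.0]] [33.3 53.6 32.8]
[-0.10647382 -0.30370307  0.09305196]
```

View pics/c5.png

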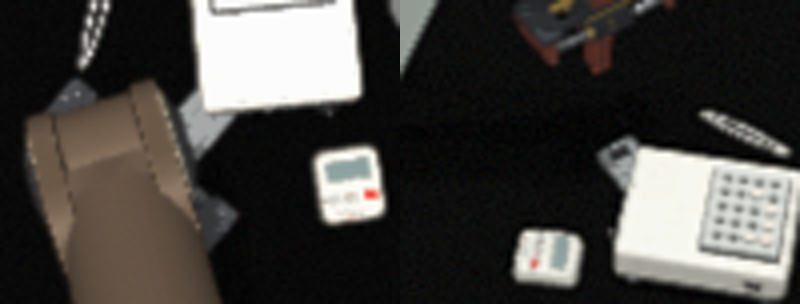

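The shim stayed in, with its butt at right-panel (610,150) and the heater in place. Next: move above the corner and lower.

```bash
python3 -m inch '-1 2.7 0 0 0 0 0;-1 2.7 0 0 0 0 0;-1 2.7 0 0 0 0 0;-1 2.7 0 0 0 0 0;-1 0 0 1.5 0 0 0;-1 0 0 1.5 0 0 0;-1 0 0 1 0 0 0;-1 0 0 0.7 0 0 0;-1 0 0 0 0 0 0;-1 0 0 0 0 0 0'
python3 -m inch '-1 0 0 0.1 0 0 0;-1 0 0 0.1 0 0 0;-1 0 0 0.1 0 0 0;-1 0 0 0.1 0 0 0;-1 0 0 0.1 0 0 0;-1 0 0 0.05 0 0 0;-1 0 0 0.05 0 0 0;-1 0 0 0 0 0 0;-1 0 0 0 0 0 0;-1 0 0 0 0 0 0'
```

```text
clock: 12.27
position: [577.8, -14.0, 77.0]
eef_rot: [-2.952, 1.072, 0.004]
wrist_force: [-0.2, -0.3, 0.7]
opening: 0.3
finger_force: 0.0
clock: 13.1
position: [578.3, -14.3, 71.6]
eef_rot: [-2.951, 1.073, 0.002]
wrist_force: [0.1, -0.2, 0.8]
opening: 0.2
finger_force: 0.0
```

```bash
python3 -m inch '-1 0 0 0.05 0 0 0;-1 0 0 0.05 0 0 0;-1 0 0 0.05 0 0 0;-1 0 0 0.05 0 0 0;-1 0 0 0.05 0 0 0;-1 0 0 0.05 0 0 0;-1 0 0 0.05 0 0 0;-1 0 0 0.05 0 0 0;-1 0 0 0 0 0 0;-1 0 0 0 0 0 0'
```

```text
clock: 13.93
position: [578.3, -14.3, 67.6]
eef_rot: [-2.951, 1.073, 0.002]
wrist_force: [0.4, -0.0, 0.1]
opening: 0.6
finger_force: 0.0
```

```bash
python3 -m inch '-1 0 0 0.04 0 0 0;-1 0 0 0.04 0 0 0;-1 0 0 0.04 0 0 0;-1 0 0 0.04 0 0 0;-1 0 0 0.04 0 0 0;-1 0 0 0 0 0 0;-1 0 0 0 0 0 0;-1 0 0 0 0 0 0;-1 0 0 0 0 0 0;-1 0 0 0 0 0 0'
```

```text
clock: 14.77
position: [578.4, -14.3, 66.4]
eef_rot: [-2.951, 1.073, 0.002]
wrist_force: [-2.2, 0.3, 6.6]
opening: 0.7
finger_force: 4.0
```

```bash
python3 -m inch '-1 0 0 0.04 0 0 0;-1 0 0 0 0 0 0;-1 0 0 0 0 0 0;-1 0 0 0 0 0 0;-1 0 0 0 0 0 0;-1 0 0 0 0 0 0;-1 0 0 0 0 0 0;-1 0 0 0 0 0 0;-1 0 0 0 0 0 0;-1 0 0 0 0 0 0'
python3 -m inch '-1 0 0 0 0 0 0;-1 0 0 0 0 0 0;-1 0 0 0 0 0 0;-1 0 0 0 0 0 0;-1 0 0 0 0 0 0;-1 0 0 0 0 0 0;-1 0 0 0 0 0 0;-1 0 0 0 0 0 0;-1 0 0 0 0 0 0;-1 0 0 0 0 0 0'
```

```text
clock: 15.6
position: [578.4, -14.3, 66.4]
eef_rot: [-2.951, 1.073, 0.001]
wrist_force: [-2.9, -0.6, 10.5]
opening: 0.3
finger_force: 5.6
clock: 16.43
position: [578.3, -14.3, 66.4]
eef_rot: [-2.951, 1.073, 0.001]
wrist_force: [-4.0, 0.3, 11.7]
opening: 0.6
finger_force: 5.6
```

The corner holds at 66.4 mm under about 11 N without giving, so I'm handing in.

```bash
python3 -c "
from plant import robot
print(robot.finish_job())"
```

```text
the job is handed in; nothing more can be done
None
```

I pushed the shim thin end first under the worn foot and handed the job in with the fingers pressing about 11 N above it; the corner held firm at about 66 mm and the heater had not visibly moved, but no verdict came back.

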